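Gauge a new chin-rest post and fit it

TASK

Check the new chin-rest post on the gap gauge before fitting it: take it out of its holder and, keeping it upright, bring it in through the gauge's open mouth, push it through the go gap and on until the no-go gap stops it. Hold it there with a light, steady push (about 5 to 10 N; over 15 N springs the gauge) for about a second so that you are sure it will not pass. Then back it out, set it upright fully home in the socket of the chin-rest column without ramming it, let go, and leave everything else on the table where it is.

Things in the scene. Friction and masses are not known exactly. Their poses are not given: they have to be found in the camera images.
- post_mid (a point): centre (half-way up, on the axis) of the loose chin-rest post: a round aluminium shaft standing upright, z along its axis, 120 mm tall in all, 0.10 to 0.19 kg. Diameter 24 mm from the foot up to 105 mm, a thinner 14 mm spigot on the top 15 mm, a 3 mm bevel round the foot. At the start it stands upright in the holder's pocket, its lowest 15 mm hidden.
- post_foot (a point): centre of the underside of the post's foot, 60 mm below post_mid along the post's axis
- holder: fixed grey plastic block 80 x 80 x 30 mm in which the post stands; origin at the centre of its underside; pocket in the middle of its top, 27 mm wide, 15 mm deep
- gauge: fixed, rigid bench gap gauge: a C-shaped frame lying level over a 140 x 120 x 14 mm base plate; origin at the centre of the base's underside. Its mouth opens to its own -x; the post goes in upright along its own +x. Frame: x -62 to 66, y -55 to 55, z 48 to 64 mm, nothing higher than 68. Steel anvils z 50 to 62 mm. Below the throat only the base plate, so the foot passes at z 16 to 48 mm.
- go_gap (a point): middle of the go gap, at x -42, y 0, z 56 mm in the gauge's axes (x along the throat, inwards). The gap is 26 mm wide: right wall a long plain anvil, face at gauge y -13 mm from x -60 to 32 mm; left wall the short go anvil, face at y +13 mm from x -52 to -32 mm. The two corners at the mouth are bevelled by some 6 mm.
- nogo_range (a point): fixed point of the frame at x 2, y -2.5, z 56 mm in the gauge's axes, amid the places where the no-go gap can be: 21 mm wide, between the long plain anvil (y -13 mm) and the no-go anvil on the left (20 mm long, face at y +8 mm). This anvil is clamped somewhere along a slot: its square front corner lies at x -8 to 12 mm and stops the post 8 to 9 mm (axis) before it. Open throat up to there.
- chinrest: fixed chin-rest column, head frame taken off: cream box column 64 x 64 mm, its top 130 mm above the table, on a 120 x 110 x 12 mm foot, with a crossbar along its own y (to 124 mm each side, nothing higher than the column's top); origin at the centre of the underside
- socket_mouth (a point): centre of the mouth of the socket in the top of the chin-rest column, 130 mm above the table: a round upright bore 27 mm wide and 30 mm deep, so that a post fully home has its foot 30 mm below this point
- chin_cup: bystander: loose black chin cup, 62 x 90 x 31 mm, lying on the table; origin at the centre of its underside
- collar: bystander: loose steel collar, 48 mm across, 14 mm high
- cleaner: bystander: loose small white bottle, 48 mm across, 110 mm tall, upright
Things that resemble listed ones, but are neither listed nor needed, are in the scene too. Leave any purple look-alike of the chinrest alone. There is more than one size of the gauge; the job needs the smaller.

How it is judged:
By the outcome, as a careful person would: the job done as asked, in the order asked, and still so for the second after the job is handed in, with the robot touching nothing.
It also fails if it takes over 72 s, if anything falls off the work surface, if the arm or the gripper's body presses on something with over 40 N, if the wrist force passes 120 N, or if a joint passes its speed limit or range.

ROBOT

A 6-joint arm with a two-finger parallel gripper is mounted at the origin on the work surface. World frame = base frame: x ahead of the robot, y to its left, z up, the work surface at z = 0. Lengths are in mm, angles in rad, forces in N, time in s.
With the tool pointing down it reaches from about 350 to 775 mm from the base axis. Payload 7.3 kg.
Tool frame: the origin (TCP) lies midway between the tips of the shut fingers; the grasp point (between the pads) lies 19 mm behind it; x points along the fingers, y is the direction in which the jaws open and shut, and the axes are right-handed (so a half turn about x gives the same grasp; the last joint's range is limited). The gripper opens to 92 mm and grips with 3 to 60 N. Pads are 19 mm wide; open, the fingers measure 130 mm over their backs; the gripper's body (75 mm by 190 mm) begins 47 mm behind the grasp point.
Start: joints at [-1.343, 0.342, 1.524, -0, 1.275, -0.146], TCP at [191.731, -488.76, 201.341] pointing down, gripper open.
Joint ranges: [-2.53, 2.53], [-0.77, 2.02], [0.04, 2.7], [-1, 4.14], [0.28, 2.66], [-3.11, 3.11]. Speed limits (rad/s): [2.57, 2.57, 3.14, 3.14, 3.14, 3.14].

INTERFACE

Orientations are given as [roll, pitch, yaw] about the fixed x, y, z axes, in that order (R = Rz(yaw) Ry(pitch) Rx(roll)).
In Python, from plant import get_obs, capture, close_job gives the robot as it stands. The module is installed in compiled form; this text tells all that it offers.
- The arm moves only by the tool send_rows, never from a script. Its argument "moves" is a list of rows, each a list of 4 numbers: the shift along the tool's x, y, z in mm, then the turn about the tool's x in degrees. In form: [[tx, ty, tz, yaw], ...]. A call has 1 to 8 rows; each row shifts and turns the commanded pose from where the row before left it, along the tool's axes as they then stand; what a row does not reach is not made up. A row lasts 1/8 s, in which the tool goes at most 62.5 mm and 10.7 degrees, less where a joint would pass 70% of its speed; a pose out of reach is approached as far as the arm can. A call with a gripper value outside its range is refused whole. "hand" is the opening, from 0 (shut) to 1 (fully open), set as the call begins (left out, the last holds). The fingers move at their own pace and stop on an object; the grip force is fixed at half the most. Time passes only in rows, so rows that do not move let the fingers close. It gives the time, the measured TCP pose, the force and the opening at its end, in the units of the state.
- get_obs(): the state, without advancing time (a new reading comes with each control period).
- capture(name): name is "scene" or "top" or "wrist"; returns a dict with "image" (400x640x3 uint8, red, green, blue), "K" (3x3 intrinsics, pixels), "position" and "attitude" of the camera in the world; the wrist camera has in their place "mount" (4x4, takes a point from camera to tool coordinates, whose origin is the TCP and whose axes are the tool frame's). Camera axes: x right, y down, z forward; pixel columns grow to the right and rows downward; lengths in mm; the calibration is good to about 2 mm. The wrist camera is an equidistant fisheye: a pixel r from the principal point sees the ray r / f radians off the axis. A picture is of the moment at which its call begins: read the wrist's pose just before it. There is no depth.
- close_job(): hands the job in, once; it reports no verdict.
The state is a dict: "time": time; "joint_positions": joint angles; "dq": joint speeds; "tau": joint torques, N m; "tool_pos": TCP position; "tcp_rot": TCP orientation; "contact_force": force on the tool from outside, world axes, zero at the start; "moment": the same for the moment, N m; "grip_width": finger opening in mm.
Only numpy, scipy, OpenCV 4.12 (cv2) and the standard library are available. Lean on these libraries where they do the work, as an engineer would, in place of code of your own. Each camera call takes 0.05 s, during which the arm holds its last target. There are 200 camera calls.

## Working session

There is one attempt and no reset: what is moved stays moved. The work goes in short steps, Python scripts to look and compute and a tool call to move; the robot and the scene stay as the last step left them, time stands still between calls to the robot, and variables do not carry over. Pictures are saved under pics/ and viewed, about 8 in all and at most 12, crops included, and the job is handed in when it is done.

Besides the shell and the picture viewer there is one more tool, called as name(argument=value, ...), one argument or row to a line, values as JSON. send_rows: Moves the arm, as the interface text tells. Its arguments: {"type":"object","properties":{"moves":{"type":"array","items":{"type":"array","items":{"type":"number"}}},"hand":{"type":"number"}},"required":["moves"]}

```bash
mkdir -p pics; cat > h.py <<'E'
import numpy as np, cv2
from plant import get_obs, capture, close_job
from scipy.spatial.transform import Rotation as R
E
python3 - <<'E'
from h import *
o=get_obs(); print({k:np.round(v,3) for k,v in o.items()})
for n in ("scene","top"):
    c=capture(n); cv2.imwrite(f"pics/{n}0.png",c["image"][:,:,::-1])
    print(n,c["K"],c["position"],c["attitude"])
    np.savez(f"{n}0.npz",**c)
c=capture("wrist");print(c["K"],c["mount"])
E
```

```text
{'time': np.float64(0.0), 'joint_positions': array([-1.343,  0.343,  1.525, -0.   ,  1.275, -0.146]), 'dq': array([ 0.001,  0.   , -0.   , -0.   , -0.   ,  0.   ]), 'tau': array([ -0.   , -43.124, -24.423,   0.072,   0.056,  -0.   ]), 'tool_pos': array([ 191.622, -488.309,  200.673]), 'tcp_rot': array([-1.702,  1.569,  1.813]), 'contact_force': array([1.393, 0.454, 0.085]), 'moment': array([-0.01 ,  0.044, -0.012]), 'grip_width': np.float64(91.739)}
scene [[388.92763635   0.         321.21871691]
 [  0.         388.92763635 197.54922914]
 [  0.           0.           1.        ]] [751.42171035 471.44177495 961.29300305] [-2.58865065e+00  1.68038792e-03  2.59597720e+00]
top [[428.90459335   0.         321.60014483]
 [  0.         428.90459335 205.45619469]
 [  0.           0.           1.        ]] [390.53059678  -9.91734738 973.71997151] [-3.06570216  0.02121529 -1.55757485]
[[309.70691629   0.         323.16157064]
 [  0.         309.70691629 196.35904402]
 [  0.           0.           1.        ]] [[-3.89180457e-04 -3.03953872e-01  9.52686671e-01 -1.82165857e+02]
 [ 9.99999923e-01 -1.57671035e-04  3.58203507e-04  4.29780534e-01]
 [ 4.13337504e-05  9.52686737e-01  3.03953910e-01 -8.26527170e+01]
 [ 0.00000000e+00  0.00000000e+00  0.00000000e+00  1.00000000e+00]]
```

View pics/top0.png

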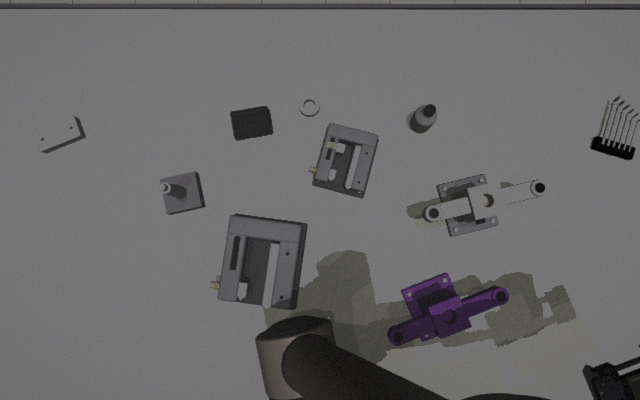

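View pics/scene0.png

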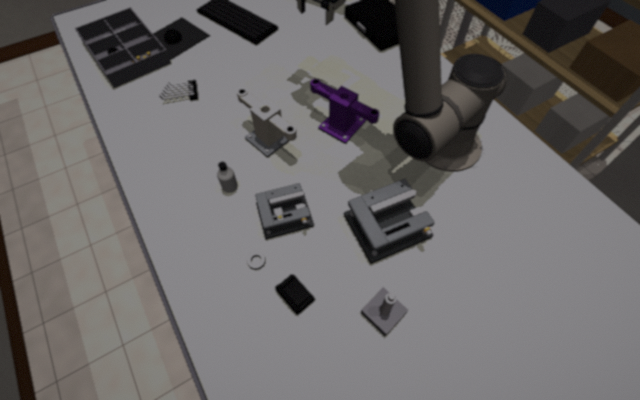

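Top view: post about (167,188) in the grey holder (183,192). There are two C-gauges: a large one at (262,262) and a small one at (345,160). The smaller is the one wanted. There are two columns: cream at (486,202), which is wanted, and purple at (450,312), to be left alone. Next I confirm these in an enlarged crop.

```bash
python3 - <<'E'
from h import *
im=cv2.imread("pics/top0.png")
f=lambda x,y,w,h,s:cv2.resize(im[y:y+h,x:x+w],(int(w*s),int(h*s)),interpolation=cv2.INTER_CUBIC)
a=f(300,110,100,100,4); b=f(150,160,66,66,400/66); 
c=np.hstack([a,b]); d=f(400,155,160,100,5*0.8*1.25)
d=cv2.resize(im[160:250,400:560],(320,180),interpolation=cv2.INTER_CUBIC)
e=np.zeros((190,800,3),np.uint8); e[:180,:320]=d
cv2.imwrite("pics/crop1.png",cv2.convertScaleAbs(np.vstack([c,e]),alpha=1.6))
E
```

```text
(no output)
```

View pics/crop1.png

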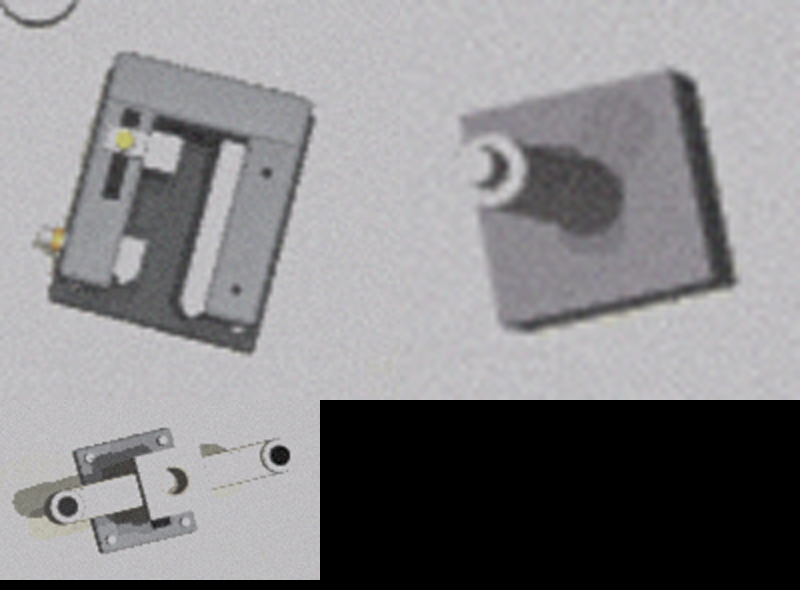

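```bash
cat >> h.py <<'E'
def ray(c,u,v):
    K=c["K"]; d=np.array([(u-K[0,2])/K[0,0],(v-K[1,2])/K[1,1],1.]); return R.from_euler('xyz',c["attitude"]).apply(d)
def onz(c,u,v,z):
    d=ray(c,u,v); p=np.asarray(c["position"]); return p+d*(z-p[2])/d[2]
def wray(c,pos,rot,u,v):
    K=c["K"]; x,y=u-K[0,2],v-K[1,2]; r=np.hypot(x,y); t=r/K[0,0]
    d=np.array([np.sin(t)*x/r,np.sin(t)*y/r,np.cos(t)]); M=np.asarray(c["mount"]); T=R.from_euler('xyz',rot)
    return T.apply(M[:3,3])+pos, T.apply(M[:3,:3]@d)
def wonz(c,pos,rot,u,v,z):
    o,d=wray(c,pos,rot,u,v); return o+d*(z-o[2])/d[2]
E
python3 - <<'E'
from h import *
np.set_printoptions(precision=1,suppress=True)
c=dict(np.load("top0.npz"))
A=lambda u,v:(300+u/4,110+v/4)
B=lambda u,v:(150+(u-400)/6.06,160+v/6.06)
C=lambda u,v:(400+u/2,160+(v-400)/2)
for n,p,z in [("gTL",A(118,55),64),("gTR",A(313,103),64),("gBL",A(62,272),64),("goldknob",A(124,140),66),("anvR top",A(240,140),62),("anvR bot",A(205,318),62),
 ("nogo cornerR-front",A(172,172),62),("go r",A(143,245),62),
 ("hTL",B(462,117),30),("hTR",B(673,70),30),("hBR",B(717,280),30),("hBL",B(507,325),30),("spigot",B(477,167),135),("shoulder",B(492,170),120),
 ("sock",C(176,481),130)]:
    print(n,np.array(p),onz(c,*p,z))
print(R.from_euler('xyz',get_obs()["tcp_rot"]).as_matrix())
E
```

```text
gTL [329.5 123.8] [636.5  -4.4  64. ]
gTR [378.2 135.8] [ 611.  -109.4   64. ]
gBL [315.5 178. ] [518.2  24.1  64. ]
goldknob [331. 145.] [589.6  -8.2  66. ]
anvR top [360. 145.] [591.  -70.6  62. ]
anvR bot [351.2 189.5] [494.5 -52.5  62. ]
nogo cornerR-front [343. 153.] [573.2 -34.2  62. ]
go r [335.8 171.2] [533.5 -19.   62. ]
hTL [160.2 179.3] [516.5 372.6  30. ]
hTR [195.  171.6] [534.7 294.9  30. ]
hBR [202.3 206.2] [457.3 275.9  30. ]
hBL [167.7 213.6] [439.9 352.8  30. ]
spigot [162.7 187.6] [486.  324.4 135. ]
shoulder [165.2 188.1] [486.8 325.3 120. ]
sock [488.  200.5] [ 468. -317.  130.]
[[-0.   0.4 -0.9]
 [ 0.  -0.9 -0.4]
 [-1.  -0.  -0. ]]
```

send_rows(
  moves=[
    [0, 0, 0, -9.2],
    [0, 0, 0, -9.2],
    [0, 0, 0, -9.2],
    [0, 0, 0, -9.2],
    [0, 0, 0, -9.2],
    [0, 0, 0, -9.2],
    [0, 0, 0, 0],
  ],
  hand=1,
)

```text
time: 1.02
tool_pos: [191.7, -488.6, 201.1]
tcp_rot: [-2.638, 1.57, 1.839]
contact_force: [-0.0, 0.3, 0.6]
grip_width: 91.6
```

```bash
cat >> h.py <<'E'
def rel(t):
    o=get_obs(); M=R.from_euler('xyz',o["tcp_rot"]); y=M.as_matrix()[:,1]
    print("t",round(float(o["time"]),2),"pos",np.round(o["tool_pos"],1),"jaw",round(float(np.degrees(np.arctan2(y[1],y[0]))),2),"tilt",np.round(M.as_matrix()[:2,0],4),"F",np.round(o["contact_force"],1),"w",round(float(o["grip_width"]),1),"dtool",np.round(M.inv().apply(np.array(t)-o["tool_pos"]),1))
E
python3 -c "
from h import *
rel([440,-150,200])
rel([486.5,325,200])"
```

```text
t 1.02 pos [ 191.7 -488.6  201.1] jaw -13.46 tilt [-0.0001  0.0005] F [-0.   0.3  0.6] w 91.6 dtool [   1.2  162.6 -387.1]
t 1.02 pos [ 191.7 -488.6  201.1] jaw -13.46 tilt [-0.0001  0.0005] F [-0.   0.3  0.6] w 91.6 dtool [   1.4   97.3 -859.9]
```

```bash
python3 -c "
from h import *
rel([540,-70,200])"
```

```text
t 1.02 pos [ 191.7 -488.6  201.1] jaw -13.46 tilt [-0.0001  0.0005] F [-0.   0.3  0.6] w 91.6 dtool [   1.2  241.3 -488.2]
```

send_rows(
  moves=[
    [0, 30, -61, 0],
    [0, 30, -61, 0],
    [0, 30, -61, 0],
    [0, 30, -61, 0],
    [0, 30, -61, 0],
    [0, 30, -61, 0],
    [0, 30, -61, 0],
    [0, 30, -61, 0],
  ],
)

```text
time: 2.02
tool_pos: [511.3, -101.6, 201.4]
tcp_rot: [0.963, 1.57, -0.846]
contact_force: [0.9, -2.0, -0.0]
grip_width: 91.6
```

send_rows(
  moves=[
    [0, 0, 0, 0],
    [0, 0, 0, 0],
  ],
)

```text
time: 2.28
tool_pos: [509.8, -103.4, 201.0]
tcp_rot: [-1.073, 1.57, -2.879]
contact_force: [0.7, -0.2, -0.7]
grip_width: 92.1
```

```bash
cat >> h.py <<'E'
def wshot(name):
    o=get_obs(); c=capture("wrist"); cv2.imwrite(f"pics/{name}.png",c["image"][:,:,::-1])
    np.savez(name+".npz",pos=o["tool_pos"],rot=o["tcp_rot"],**c)
E
python3 -c "
from h import *
rel([486.5,325,200])
wshot('w1')
im=cv2.imread('pics/w1.png'); cv2.imwrite('pics/w1b.png',cv2.resize(cv2.convertScaleAbs(im,alpha=1.5),(800,500)))"
```

```text
t 2.27 pos [ 509.8 -103.4  201. ] jaw -13.46 tilt [-0.001  -0.0003] F [ 0.7 -0.2 -0.7] w 92.1 dtool [   0.9 -122.4 -411.2]
```

View pics/w1b.png

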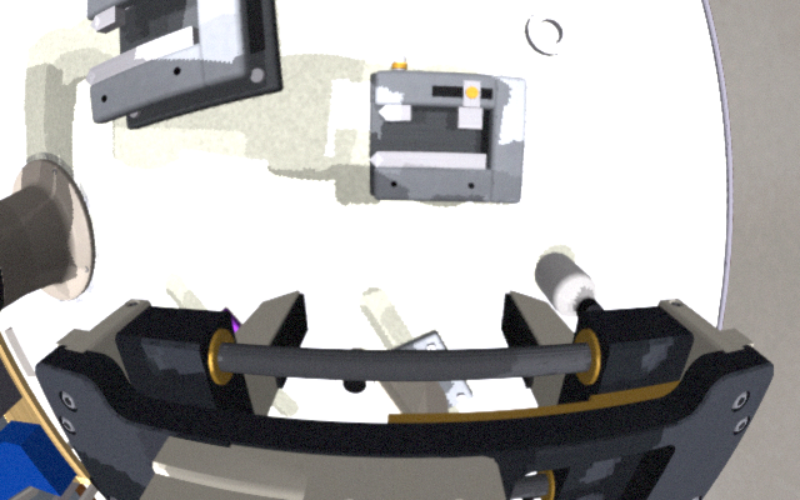

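The wrist view shows the small gauge at (372–525, 70–200) in the 800-wide picture, mouth to the left. The plain anvil's upper edge is near row 153, and the no-go anvil's front corner is near (460,128). I enlarge it for accuracy.

```bash
python3 -c "
from h import *
im=cv2.imread('pics/w1.png'); cv2.imwrite('pics/w1c.png',cv2.resize(im[45:170,285:435],(750,625)[:2] and (720,600),interpolation=cv2.INTER_CUBIC))"
```

```text
(no output)
```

View pics/w1c.png

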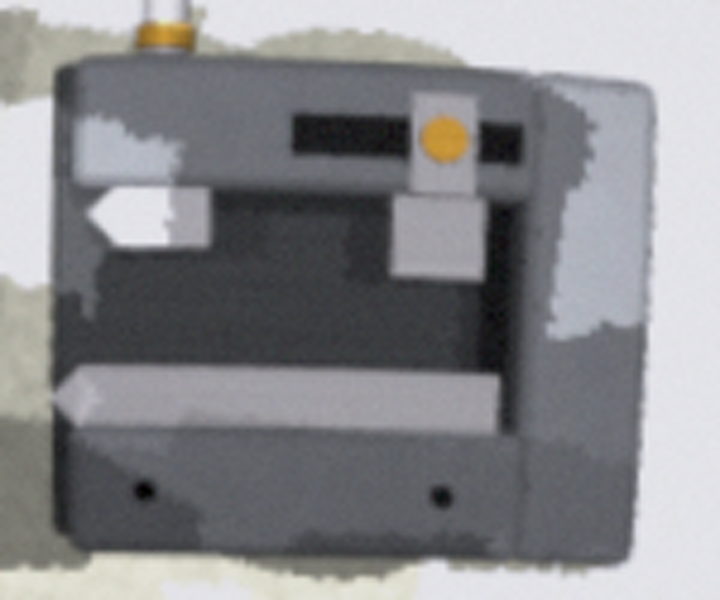

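```bash
python3 -c "
from h import *
np.set_printoptions(precision=1,suppress=True)
c=dict(np.load('w1.npz')); print(wray(c,c['pos'],c['rot'],300,100)[0])
ex=(0,0)
P={}
for n,u,v in [('pl0',102,366),('pl1',499,376),('go0',118,248),('go1',210,248),('ng0',390,277),('ng1',484,281)]:
    P[n]=wonz(c,c['pos'],c['rot'],285+u/4.8,45+v/4.8,62)[:2]; print(n,P[n])
x=P['pl1']-P['pl0']; x/=np.linalg.norm(x); y=np.array([-x[1],x[0]]); print('yaw',np.degrees(np.arctan2(x[1],x[0])))
for k in P: print(k,(P[k]-P['pl1'])@x+32,(P[k]-P['pl1'])@y-13)
O=P['pl1']-32*x+13*y; print('O',O)
"
```

```text
[529.3 -23.2 383.1]
pl0 [507.2 -40.1]
pl1 [590.8 -61.2]
go0 [516.6 -16.2]
go1 [535.6 -20.8]
ng0 [571.8 -35.2]
ng1 [591.8 -40.2]
yaw -14.18536542540264
pl0 -54.18276337752738 -12.999999999999998
pl1 32.0 -13.0
go0 -50.933297332386545 12.552931859262369
go1 -31.392731102460345 12.746611272677654
ng0 7.247305402106299 7.580617254430177
ng1 27.83192197428017 7.66869925017123
O [563.  -40.8]
```

send_rows(
  moves=[
    [0, -14, -46, 0.5],
    [0, -14, -46, 0],
    [0, -14, -46, 0],
    [0, -14, -46, 0],
    [0, -14, -46, 0],
    [0, -14, -46, 0],
    [0, -14, -46, 0],
    [0, -10, -46, 0],
  ],
)

```text
time: 3.32
tool_pos: [493.6, 279.4, 201.6]
tcp_rot: [1.211, 1.57, -0.606]
contact_force: [0.1, -0.3, 0.3]
grip_width: 91.7
```

send_rows(
  moves=[
    [0, -6, -22, 0],
    [0, 0, 0, 0],
  ],
)

```text
time: 3.58
tool_pos: [492.8, 302.2, 201.0]
tcp_rot: [-0.253, 1.57, -2.067]
contact_force: [0.3, 0.9, -0.4]
grip_width: 91.7
```

```bash
python3 -c "
from h import *
rel([486.5,325,200])
wshot('w2')
im=cv2.imread('pics/w2.png'); cv2.imwrite('pics/w2b.png',cv2.resize(im,(800,500)))"
```

```text
t 3.58 pos [492.8 302.2 201. ] jaw -13.9 tilt [-0.0003 -0.0006] F [ 0.3  0.9 -0.4] w 91.7 dtool [  1.  -11.6 -20.6]
```

View pics/w2b.png

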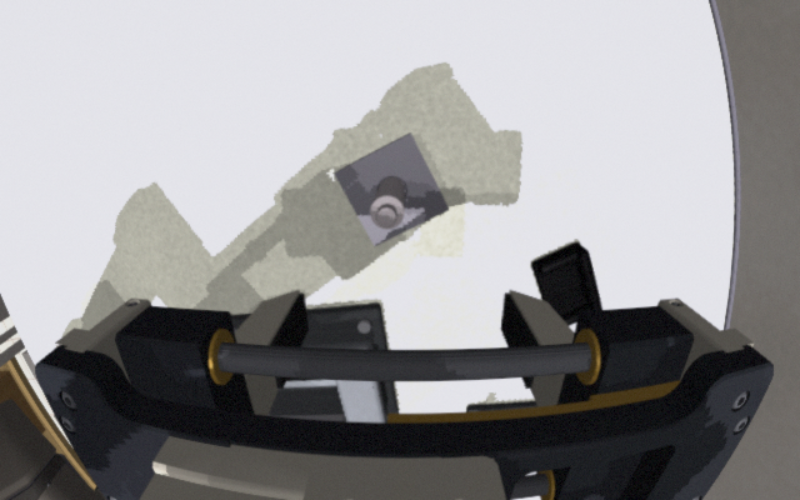

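```bash
python3 -c "
from h import *
np.set_printoptions(precision=1,suppress=True)
c=dict(np.load('w2.npz'))
im=cv2.imread('pics/w2.png'); 
for u,v,z in [(386.5,213,135),(387,210,120)]: print(wonz(c,c['pos'],c['rot'],u*.8,v*.8,z))
for u,v in [(334,171),(410,134),(450,209),(377,245)]: print(wonz(c,c['pos'],c['rot'],u*.8,v*.8,30))
p=wonz(c,c['pos'],c['rot'],386.5*.8,213*.8,135)
rel([p[0],p[1],71])
"
```

```text
[488.  329.6 135. ]
[487.4 328.4 120. ]
[440.4 357.9  30. ]
[516.3 373.4  30. ]
[536.2 296.9  30. ]
[460.8 279.1  30. ]
t 3.62 pos [492.9 301.3 201.1] jaw -13.94 tilt [-0. -0.] F [-0.1 -0.4 -0.1] w 92.0 dtool [130.1 -11.6 -26.4]
```

send_rows(
  moves=[
    [0, -6, -13, 0],
    [0, -5.5, -12.5, 0],
    [20, 0, 0, 0],
    [30, 0, 0, 0],
    [30, 0, 0, 0],
    [25, 0, 0, 0],
    [15, 0, 0, 0],
    [10, 0, 0, 0],
  ],
)

```text
time: 4.62
tool_pos: [487.7, 330.3, 70.8]
tcp_rot: [-0.141, 1.571, -1.955]
contact_force: [0.2, 1.0, -1.2]
grip_width: 91.8
```

send_rows(
  moves=[
    [0, 0, 0, 0],
    [0, 0, 0, 0],
    [0, 0, 0, 0],
    [0, 0, 0, 0],
    [0, 0, 0, 0],
    [0, 0, 0, 0],
  ],
  hand=0,
)

```text
time: 5.38
tool_pos: [487.7, 330.1, 71.4]
tcp_rot: [1.719, 1.571, -0.094]
contact_force: [0.2, -0.2, 0.2]
grip_width: 36.3
```

```bash
python3 -c "
from h import *
rel([488,328,71])
wshot('w3')
im=cv2.imread('pics/w3.png'); cv2.imwrite('pics/w3b.png',cv2.resize(im[120:320,160:480],(800,500)))"
```

```text
t 5.38 pos [487.7 330.1  71.4] jaw -13.89 tilt [ 0.0002 -0.    ] F [ 0.2 -0.2  0.2] w 36.3 dtool [0.4 0.8 2. ]
```

View pics/w3b.png

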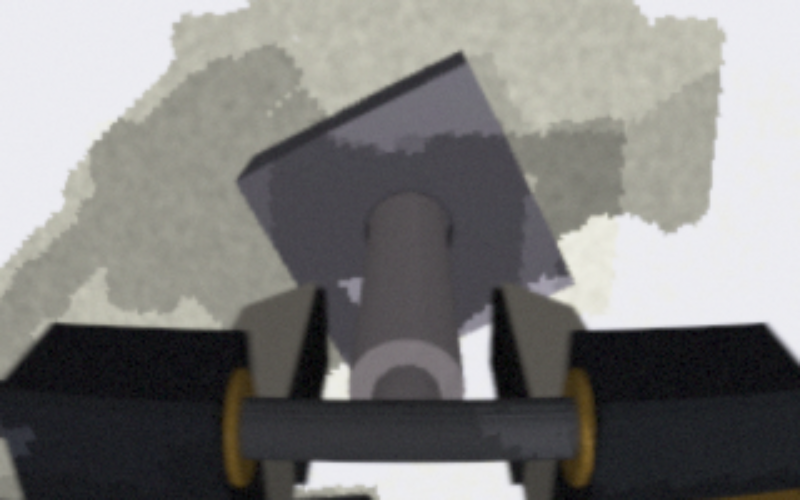

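send_rows(
  moves=[
    [0, 0, 0, 0],
    [0, 0, 0, 0],
    [0, 0, 0, 0],
    [0, 0, 0, 0],
  ],
  hand=0,
)

```text
time: 5.92
tool_pos: [487.7, 330.1, 71.3]
tcp_rot: [-0.153, 1.571, -1.967]
contact_force: [-0.4, -0.8, 1.1]
grip_width: 22.9
```

```bash
python3 -c "
from h import *
np.set_printoptions(precision=1,suppress=True)
rel([488,328,71])
c=dict(np.load('w3.npz'))
for u,v,z in [(409,226,30),(407,373,120)]: print(wonz(c,c['pos'],c['rot'],160+u*.4,120+v*.4,z))
"
```

```text
t 5.92 pos [487.7 330.1  71.3] jaw -13.88 tilt [-0. -0.] F [-0.4 -0.8  1.1] w 22.9 dtool [0.3 0.8 2. ]
[488.2 329.6  30. ]
[488.1 331.6 120. ]
```

send_rows(
  moves=[
    [-3, 0, 0, 0],
    [-8, 0, 0, 0],
    [-20, 0, 0, 0],
    [-25, 0, 0, 0],
    [-25, 0, 0, 0],
    [-10, 0, 0, 0],
    [0, 0, 0, 0],
  ],
)

```text
time: 6.8
tool_pos: [487.9, 330.2, 162.7]
tcp_rot: [2.19, 1.57, 0.377]
contact_force: [0.0, 0.1, -2.0]
grip_width: 23.0
```

```bash
python3 -c "
from h import *
np.set_printoptions(precision=1,suppress=True)
c=dict(np.load('top0.npz'))
for p in [(307,222),(231,214),(298,308)]: print(onz(c,*p,80))
rel([485.4,-21.6,150])
wshot('w4')
im=cv2.imread('pics/w4.png'); cv2.imwrite('pics/w4b.png',cv2.resize(im[120:320,160:480],(800,500)))"
```

```text
[423.3  39.9  80. ]
[438.1 199.7  80. ]
[246.3  55.7  80. ]
t 6.8 pos [487.9 330.2 162.7] jaw -13.88 tilt [0. 0.] F [ 0.   0.1 -2. ] w 23.0 dtool [ 12.6  82.  342.1]
```

View pics/w4b.png

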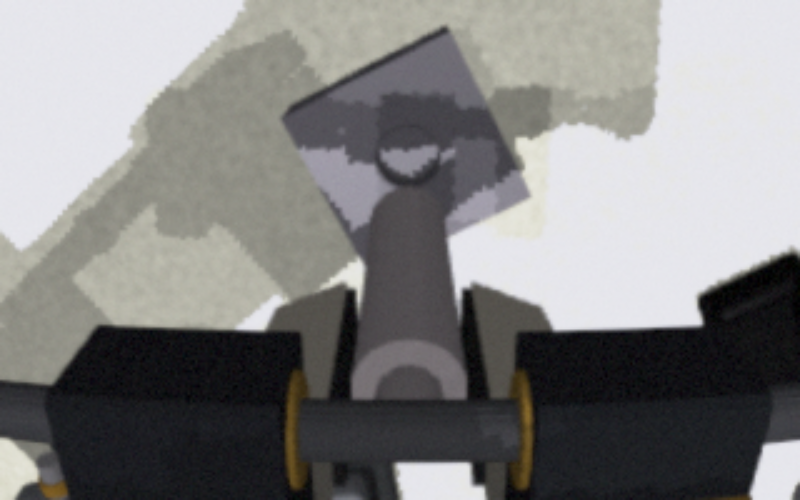

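```bash
python3 -c "
from h import *
np.set_printoptions(precision=2,suppress=True)
c=dict(np.load('w4.npz'));T=R.from_euler('xyz',c['rot']).inv(); ft=c['pos'][2]-56.3
print('foot z',ft)
for n,u,v,z in [('foot+3 edge',408,187,ft+3),('foot edge',408,187,ft),('shoulder near',409,339,ft+105),('low L',369,215,ft+8),('low R',446,215,ft+8),('sh L',353,372,ft+105),('sh R',465,372,ft+105)]: print(n,T.apply(wonz(c,c['pos'],c['rot'],160+u*.4,120+v*.4,z)-c['pos']))
"
```

```text
foot z 106.44537129910826
foot+3 edge [53.31  0.28 -8.42]
foot edge [56.31  0.28 -7.48]
shoulder near [-48.69   0.41  -9.34]
low L [ 48.29 -12.04  -0.72]
low R [48.31 12.29 -0.71]
sh L [-48.71 -10.77  -1.71]
sh R [-48.69  11.62  -1.69]
```

send_rows(
  moves=[
    [0, 5, 20, 0],
    [0, 10, 42, 0],
    [0, 11, 46, 0],
    [0, 11, 46, 0],
    [0, 11, 46, 0],
    [0, 11, 46, 0],
    [0, 11, 44, 0],
    [0, 7, 30, 0],
  ],
)

```text
time: 7.85
tool_pos: [484.4, -1.7, 161.5]
tcp_rot: [-1.105, 1.569, -2.92]
contact_force: [0.6, -0.1, -1.8]
grip_width: 23.1
```

send_rows(
  moves=[
    [0, 3, 16, 0],
    [0, 0, 0, 0],
    [0, 0, 0, 0],
  ],
)

```text
time: 8.22
tool_pos: [484.5, -14.4, 162.1]
tcp_rot: [-2.096, 1.57, 2.375]
contact_force: [0.3, 0.4, -2.2]
grip_width: 23.1
```

```bash
python3 -c "
from h import *
rel([483.9,-19.3,78])"
```

```text
t 8.22 pos [484.5 -14.4 162.1] jaw -13.85 tilt [-0.0004  0.0004] F [ 0.3  0.4 -2.2] w 23.1 dtool [84.1  0.6  4.9]
```

send_rows(
  moves=[
    [10, 0.5, 5, 0],
    [20, 0, 0, 0],
    [25, 0, 0, 0],
    [17, 0, 0, 0],
    [8, 0, 0, 0],
    [4, 0, 0, 0],
    [0, 0, 0, 0],
    [0, 0, 0, 0],
  ],
)

```text
time: 9.22
tool_pos: [484.4, -20.3, 78.8]
tcp_rot: [1.538, 1.57, -0.275]
contact_force: [-0.6, -0.3, -1.2]
grip_width: 23.4
```

```bash
python3 -c "
from h import *
rel([483.9,-19.3,78])
wshot('w5')
im=cv2.imread('pics/w5.png'); cv2.imwrite('pics/w5b.png',cv2.resize(im[140:300,230:486],(800,500),interpolation=cv2.INTER_CUBIC))"
```

```text
t 9.22 pos [484.4 -20.3  78.8] jaw -13.88 tilt [ 0.0011 -0.0003] F [-0.6 -0.3 -1.2] w 23.4 dtool [ 0.8 -0.7 -0.9]
```

View pics/w5b.png

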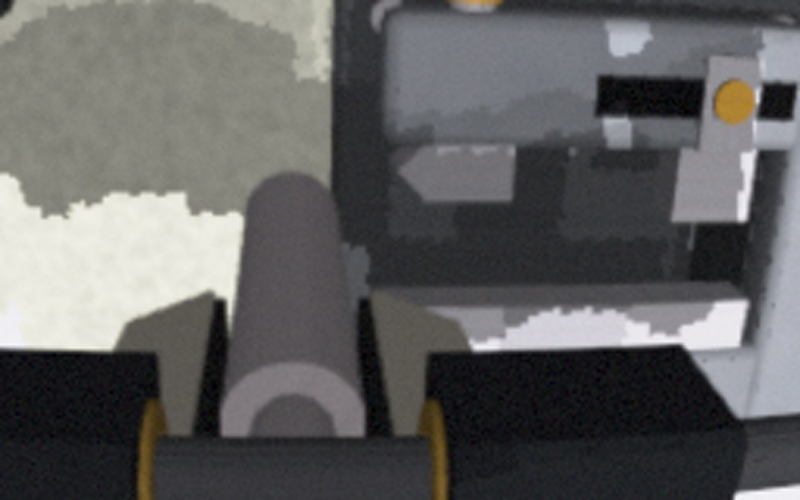

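```bash
python3 -c "
from h import *
np.set_printoptions(precision=2,suppress=True)
c=dict(np.load('w5.npz'));T=R.from_euler('xyz',c['rot']).inv(); ft=c['pos'][2]-56.3
for n,u,v,z in [('go',440,202,62),('go',505,202,62),('pl',440,304,62),('pl',740,300,62),('pl50',420,287,50),('pl50',700,284,50),('go front',398,172,62),('ng front',672,221,62),('foot near+3',290,173,ft+3),('foot near',290,173,ft),('sh near',293,362,ft+105),('spig near',293,394,ft+120)]: print(n,T.apply(wonz(c,c['pos'],c['rot'],230+u*.32,140+v*.32,z)-c['pos']))
"
```

```text
go [ 16.86  32.92 -12.79]
go [ 16.87  47.6  -12.73]
pl [16.86 34.28 11.95]
pl [ 16.95 110.34  13.19]
pl50 [28.86 31.19 13.04]
pl50 [ 28.94 104.3   13.94]
go front [ 16.85  23.37 -19.7 ]
ng front [16.92 88.47 -7.81]
foot near+3 [53.3  -0.04 -7.95]
foot near [56.3  -0.04 -7.  ]
sh near [-48.7    0.49  -9.21]
spig near [-63.7    0.46 -12.24]
```

send_rows(
  moves=[
    [0, 0, -2.8, 0],
    [0, 4, 0, 0],
    [0, 4, 0, 0],
    [0, 4, 0, 0],
    [0, 4, 0, 0],
    [0, 2, 0, 0],
    [0, 0, 0, 0],
  ],
)

```text
time: 10.15
tool_pos: [502.2, -21.9, 78.2]
tcp_rot: [-0.782, 1.571, -2.595]
contact_force: [0.3, 0.3, -1.4]
grip_width: 23.2
```

send_rows(
  moves=[
    [0, 1.5, 0, 0],
    [0, 1.5, 0, 0],
    [0, 1.5, 0, 0],
    [0, 1.5, 0, 0],
    [0, 1, 0, 0],
    [0, 0, 0, 0],
  ],
)

```text
time: 10.9
tool_pos: [509.0, -23.6, 78.3]
tcp_rot: [0.396, 1.571, -1.418]
contact_force: [0.3, 0.2, -0.6]
grip_width: 23.7
```

```bash
cat >> h.py <<'E'
def frc():
    o=get_obs(); M=R.from_euler('xyz',o["tcp_rot"]).inv()
    print("Ftool",np.round(M.apply(o["contact_force"]),1),"M",np.round(M.apply(o["moment"]),2))
E
python3 -c "
from h import *
rel([483.9,-19.3,78]);frc()
"
```

```text
t 10.9 pos [509.  -23.6  78.3] jaw -13.89 tilt [ 0.     -0.0001] F [ 0.3  0.2 -0.6] w 23.7 dtool [  0.3 -25.4   1.9]
Ftool [ 0.6  0.3 -0.2] M [ 0.02 -0.06  0.04]
```

Axis is now at about gauge x -56, no contact. I advance slowly through the go gap.

send_rows(
  moves=[
    [0, 1.5, 0, 0],
    [0, 1.5, 0, 0],
    [0, 1.5, 0, 0],
    [0, 1.5, 0, 0],
    [0, 1.5, 0, 0],
    [0, 0, 0, 0],
  ],
)

```text
time: 11.65
tool_pos: [516.3, -25.4, 78.3]
tcp_rot: [0.532, 1.571, -1.281]
contact_force: [0.1, -1.6, -1.5]
grip_width: 23.3
```

```bash
python3 -c "
from h import *
rel([483.9,-19.3,78]);frc()
wshot('w6')
im=cv2.imread('pics/w6.png'); cv2.imwrite('pics/w6b.png',cv2.resize(im[140:300,230:486],(800,500),interpolation=cv2.INTER_CUBIC))"
```

```text
t 11.65 pos [516.3 -25.4  78.3] jaw -13.88 tilt [ 0.     -0.0001] F [ 0.1 -1.6 -1.5] w 23.3 dtool [  0.3 -32.9   1.9]
Ftool [1.5 0.5 1.5] M [0.02 0.08 0.07]
```

View pics/w6b.png

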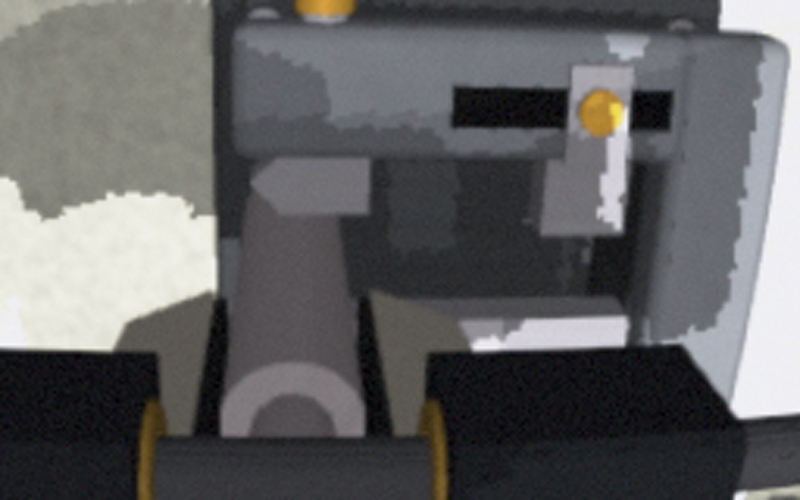

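send_rows(
  moves=[
    [0, 0, 0.6, 0],
    [0, 2, 0, 0],
    [0, 2, 0, 0],
    [0, 2, 0, 0],
    [0, 2, 0, 0],
    [0, 2, 0, 0],
    [0, 0, 0, 0],
  ],
)

```text
time: 12.58
tool_pos: [526.0, -28.3, 78.3]
tcp_rot: [1.164, 1.571, -0.649]
contact_force: [-0.5, -1.2, -2.5]
grip_width: 23.5
```

```bash
python3 -c "
from h import *
rel([483.9,-19.3,78]);frc()"
```

```text
t 12.57 pos [526.  -28.3  78.3] jaw -13.88 tilt [ 0.0001 -0.0001] F [-0.5 -1.2 -2.5] w 23.5 dtool [  0.3 -43.    1.3]
Ftool [ 2.5 -0.2  1.3] M [ 0.05 -0.01  0.06]
```

send_rows(
  moves=[
    [0, 3, 0.2, 0],
    [0, 3, 0, 0],
    [0, 3, 0.1, 0],
    [0, 3, 0, 0],
    [0, 3, 0.1, 0],
    [0, 3, 0, 0],
    [0, 3, 0.1, 0],
    [0, 0, 0, 0],
  ],
)

```text
time: 13.58
tool_pos: [546.4, -33.9, 78.3]
tcp_rot: [1.58, 1.57, -0.233]
contact_force: [0.4, 0.6, -1.5]
grip_width: 23.3
```

```bash
python3 -c "
from h import *
rel([483.9,-19.3,78]);frc()"
```

```text
t 13.57 pos [546.4 -33.9  78.3] jaw -13.89 tilt [ 0.0005 -0.0001] F [ 0.4  0.6 -1.5] w 23.3 dtool [  0.3 -64.2   0.8]
Ftool [ 1.5  0.3 -0.7] M [0.03 0.17 0.17]
```

send_rows(
  moves=[
    [0, 2, 0.1, 0],
    [0, 2, 0, 0],
    [0, 2, 0, 0],
    [0, 2, 0.1, 0],
    [0, 1, 0, 0],
    [0, 0.5, 0, 0],
    [0, 0.5, 0, 0],
    [0, 0, 0, 0],
  ],
)

```text
time: 14.58
tool_pos: [555.8, -36.5, 78.3]
tcp_rot: [0.98, 1.571, -0.833]
contact_force: [-0.1, 0.3, -1.7]
grip_width: 23.3
```

send_rows(
  moves=[
    [0, 0.5, 0, 0],
    [0, 0.5, 0, 0],
    [0, 0.5, 0, 0],
    [0, 0.5, 0, 0],
    [0, 0, 0, 0],
  ],
)

```text
time: 15.2
tool_pos: [557.8, -36.9, 78.3]
tcp_rot: [1.219, 1.571, -0.594]
contact_force: [0.7, 0.8, -2.6]
grip_width: 23.5
```

```bash
python3 -c "
from h import *
rel([483.9,-19.3,78]);frc()"
```

```text
t 15.2 pos [557.8 -36.9  78.3] jaw -13.88 tilt [ 0.0002 -0.0001] F [ 0.7  0.8 -2.6] w 23.5 dtool [  0.3 -76.    0.6]
Ftool [ 2.6  0.4 -1. ] M [-0.02  0.25  0.07]
```

send_rows(
  moves=[
    [0, 0.4, 0, 0],
    [0, 0.4, 0, 0],
    [0, 0.4, 0, 0],
    [0, 0.3, 0, 0],
    [0, 0, 0, 0],
  ],
)

```text
time: 15.82
tool_pos: [559.2, -37.3, 78.3]
tcp_rot: [0.976, 1.571, -0.837]
contact_force: [-0.5, 0.5, -1.5]
grip_width: 23.5
```

send_rows(
  moves=[
    [0, 0.3, 0, 0],
    [0, 0.3, 0, 0],
    [0, 0.3, 0, 0],
    [0, 0, 0, 0],
  ],
)

```text
time: 16.32
tool_pos: [560.1, -37.5, 78.3]
tcp_rot: [0.758, 1.571, -1.055]
contact_force: [-0.3, 1.2, -1.6]
grip_width: 23.7
```

send_rows(
  moves=[
    [0, 0.3, 0, 0],
    [0, 0.3, 0, 0],
    [0, 0, 0, 0],
  ],
)

```text
time: 16.7
tool_pos: [560.7, -37.7, 78.3]
tcp_rot: [1.087, 1.571, -0.726]
contact_force: [0.4, 1.0, -1.0]
grip_width: 23.4
```

send_rows(
  moves=[
    [0, 0.3, 0, 0],
    [0, 0.3, 0, 0],
    [0, 0, 0, 0],
  ],
)

```text
time: 17.08
tool_pos: [561.2, -37.8, 78.3]
tcp_rot: [1.056, 1.571, -0.758]
contact_force: [-0.0, 0.4, -1.6]
grip_width: 23.3
```

send_rows(
  moves=[
    [0, 0.3, 0, 0],
    [0, 0.3, 0, 0],
    [0, 0, 0, 0],
  ],
)

```text
time: 17.45
tool_pos: [561.8, -38.0, 78.3]
tcp_rot: [1.151, 1.571, -0.662]
contact_force: [-1.3, 1.5, -2.4]
grip_width: 23.6
```

send_rows(
  moves=[
    [0, 0.3, 0, 0],
    [0, 0.3, 0, 0],
    [0, 0, 0, 0],
  ],
)

```text
time: 17.82
tool_pos: [562.4, -38.1, 78.3]
tcp_rot: [1.056, 1.571, -0.757]
contact_force: [-1.4, 1.6, -0.7]
grip_width: 23.5
```

send_rows(
  moves=[
    [0, 0.3, 0, 0],
    [0, 0, 0, 0],
  ],
)

```text
time: 18.08
tool_pos: [562.7, -38.2, 78.3]
tcp_rot: [0.824, 1.571, -0.989]
contact_force: [-1.1, 0.7, -1.4]
grip_width: 23.2
```

send_rows(
  moves=[
    [0, 0.3, 0, 0],
    [0, 0.3, 0, 0],
    [0, 0, 0, 0],
  ],
)

```text
time: 18.45
tool_pos: [563.2, -38.3, 78.3]
tcp_rot: [0.132, 1.571, -1.681]
contact_force: [-0.3, 0.6, -1.6]
grip_width: 22.9
```

```bash
python3 -c "
from h import *
rel([483.9,-19.3,78]);frc()"
```

```text
t 18.45 pos [563.2 -38.3  78.3] jaw -13.89 tilt [-0.     -0.0001] F [-0.3  0.6 -1.6] w 22.9 dtool [  0.3 -81.5   0.6]
Ftool [ 1.6 -0.4 -0.5] M [-0.02  0.22 -0.04]
```

send_rows(
  moves=[
    [0, 0.3, 0, 0],
    [0, 0.3, 0, 0],
    [0, 0, 0, 0],
  ],
)

```text
time: 18.82
tool_pos: [563.5, -38.4, 78.2]
tcp_rot: [-1.4, 1.57, 3.07]
contact_force: [-1.1, 0.7, -0.7]
grip_width: 22.8
```

send_rows(
  moves=[
    [0, 0.3, 0, 0],
    [0, 0.3, 0, 0],
    [0, 0, 0, 0],
  ],
)

```text
time: 19.2
tool_pos: [563.9, -38.5, 78.2]
tcp_rot: [-1.459, 1.57, 3.011]
contact_force: [-3.1, 1.8, -1.3]
grip_width: 23.2
```

```bash
python3 -c "
from h import *
rel([483.9,-19.3,78]);frc()
wshot('w7')
im=cv2.imread('pics/w7.png'); cv2.imwrite('pics/w7b.png',cv2.resize(im[140:300,230:486],(800,500),interpolation=cv2.INTER_CUBIC))"
```

```text
t 19.2 pos [563.9 -38.5  78.2] jaw -13.88 tilt [-0.001   0.0001] F [-3.1  1.8 -1.3] w 23.2 dtool [  0.2 -82.3   0.6]
Ftool [ 1.3 -3.5 -1. ] M [-0.01  0.16 -0.67]
```

View pics/w7b.png

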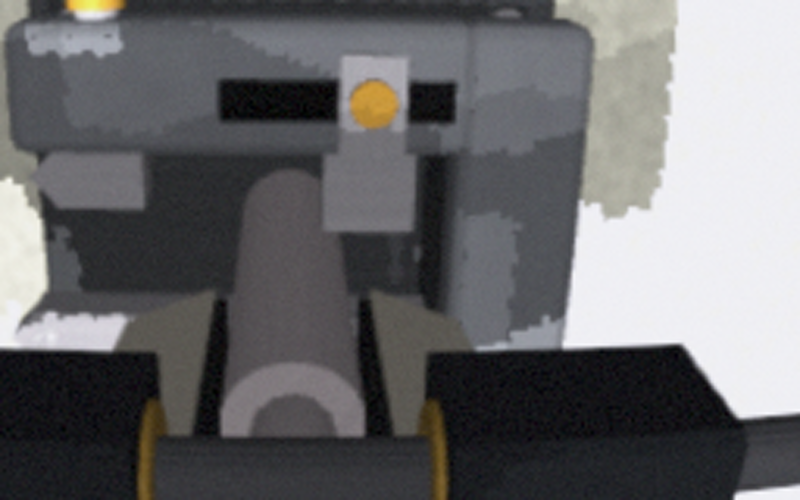

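Contact: the post is against the no-go anvil's front corner (323,225) with about 3.5 N. I raise the push to about 7 N.

send_rows(
  moves=[
    [0, 0.3, 0, 0],
    [0, 0.2, 0, 0],
    [0, 0, 0, 0],
  ],
)

```text
time: 19.62
tool_pos: [564.3, -38.6, 78.1]
tcp_rot: [-1.453, 1.57, 3.017]
contact_force: [-4.9, 0.6, -1.8]
grip_width: 23.5
```

```bash
python3 -c "
from h import *
rel([483.9,-19.3,78]);frc()"
```

```text
t 19.62 pos [564.3 -38.6  78.1] jaw -13.88 tilt [-0.0012  0.0002] F [-4.9  0.6 -1.8] w 23.5 dtool [  0.2 -82.7   0.6]
Ftool [ 1.8 -4.9  0.6] M [ 0.04  0.19 -1.03]
```

send_rows(
  moves=[
    [0, 0.25, 0, 0],
    [0, 0.2, 0, 0],
    [0, 0, 0, 0],
  ],
)

```text
time: 20.0
tool_pos: [564.5, -38.6, 78.1]
tcp_rot: [-1.479, 1.569, 2.991]
contact_force: [-4.8, 2.2, 0.1]
grip_width: 23.5
```

```bash
python3 -c "
from h import *
rel([483.9,-19.3,78]);frc()"
```

```text
t 20.0 pos [564.5 -38.6  78.1] jaw -13.88 tilt [-0.0019  0.0003] F [-4.8  2.2  0.1] w 23.5 dtool [  0.2 -82.9   0.6]
Ftool [-0.1 -5.2 -0.9] M [-0.02  0.17 -1.23]
```

send_rows(
  moves=[
    [0, 0.3, 0, 0],
    [0, 0, 0, 0],
  ],
)

```text
time: 20.25
tool_pos: [564.6, -38.6, 78.1]
tcp_rot: [-1.501, 1.569, 2.969]
contact_force: [-6.0, 2.3, 0.5]
grip_width: 23.2
```

send_rows(
  moves=[
    [0, 0, 0, 0],
    [0, 0, 0, 0],
    [0, 0, 0, 0],
    [0, 0, 0, 0],
  ],
)

```text
time: 20.75
tool_pos: [564.6, -38.6, 78.1]
tcp_rot: [-1.496, 1.569, 2.974]
contact_force: [-5.2, 2.5, 0.7]
grip_width: 23.3
```

send_rows(
  moves=[
    [0, 0, 0, 0],
    [0, 0, 0, 0],
    [0, 0, 0, 0],
    [0, 0, 0, 0],
  ],
)

```text
time: 21.25
tool_pos: [564.6, -38.6, 78.1]
tcp_rot: [-1.487, 1.569, 2.983]
contact_force: [-5.7, 1.3, 0.7]
grip_width: 23.0
```

send_rows(
  moves=[
    [0, 0, 0, 0],
    [0, 0, 0, 0],
  ],
)

```text
time: 21.5
tool_pos: [564.6, -38.6, 78.1]
tcp_rot: [-1.486, 1.569, 2.984]
contact_force: [-5.5, 1.7, 0.6]
grip_width: 23.3
```

```bash
python3 -c "
from h import *
rel([483.9,-19.3,78]);frc()"
```

```text
t 21.5 pos [564.6 -38.6  78.1] jaw -13.88 tilt [-0.0022  0.0003] F [-5.5  1.7  0.6] w 23.3 dtool [  0.2 -83.    0.6]
Ftool [-0.5 -5.8 -0.4] M [-0.    0.19 -1.3 ]
```

send_rows(
  moves=[
    [0, 0.25, 0, 0],
    [0, 0.25, 0, 0],
    [0, 0, 0, 0],
  ],
)

```text
time: 21.88
tool_pos: [564.8, -38.7, 78.0]
tcp_rot: [-1.486, 1.568, 2.984]
contact_force: [-6.5, 2.5, 1.0]
grip_width: 23.4
```

```bash
python3 -c "
from h import *
rel([483.9,-19.3,78]);frc()"
```

```text
t 21.88 pos [564.8 -38.7  78. ] jaw -13.88 tilt [-0.003   0.0005] F [-6.5  2.5  1. ] w 23.4 dtool [  0.3 -83.2   0.6]
Ftool [-1.  -6.9 -0.8] M [-0.01  0.23 -1.48]
```

Now about 6.9 N; I hold it steady for a second and more.

send_rows(
  moves=[
    [0, 0, 0, 0],
    [0, 0, 0, 0],
    [0, 0, 0, 0],
    [0, 0, 0, 0],
    [0, 0, 0, 0],
    [0, 0, 0, 0],
    [0, 0, 0, 0],
    [0, 0, 0, 0],
  ],
)

```text
time: 22.88
tool_pos: [564.8, -38.7, 78.0]
tcp_rot: [-1.504, 1.568, 2.966]
contact_force: [-6.4, 1.8, 0.4]
grip_width: 23.2
```

send_rows(
  moves=[
    [0, 0, 0, 0],
    [0, 0, 0, 0],
    [0, 0, 0, 0],
    [0, 0, 0, 0],
  ],
)

```text
time: 23.38
tool_pos: [564.8, -38.7, 78.0]
tcp_rot: [-1.491, 1.568, 2.979]
contact_force: [-6.1, 2.8, 1.0]
grip_width: 23.3
```

```bash
python3 -c "
from h import *
rel([483.9,-19.3,78]);frc()"
```

```text
t 23.38 pos [564.8 -38.7  78. ] jaw -13.88 tilt [-0.0029  0.0005] F [-6.1  2.8  1. ] w 23.3 dtool [  0.3 -83.2   0.6]
Ftool [-1.  -6.6 -1.3] M [ 0.04  0.21 -1.52]
```

The no-go gap stopped the post: no motion over 1.5 s at about 6.7 N. I back out the same way.

send_rows(
  moves=[
    [0, -1, 0, 0],
    [0, -2, 0, 0],
    [0, -4, -0.1, 0],
    [0, -4, -0.1, 0],
    [0, -4, -0.1, 0],
    [0, -4, -0.1, 0],
    [0, -4, -0.1, 0],
    [0, -2, 0, 0],
  ],
)

```text
time: 24.38
tool_pos: [541.6, -32.5, 78.3]
tcp_rot: [-0.23, 1.571, -2.043]
contact_force: [0.1, 1.2, -2.2]
grip_width: 23.4
```

```bash
python3 -c "
from h import *
rel([483.9,-19.3,78]);frc()"
```

```text
t 24.38 pos [541.6 -32.5  78.3] jaw -13.88 tilt [-0.0001 -0.0002] F [ 0.1  1.2 -2.2] w 23.4 dtool [  0.3 -59.2   1. ]
Ftool [ 2.2 -0.2 -1.2] M [-0.01  0.03  0.09]
```

send_rows(
  moves=[
    [0, -2, -0.1, 0],
    [0, -3, -0.1, 0],
    [0, -3, -0.1, 0],
    [0, -3, 0, 0],
    [0, -3, 0, 0],
    [0, -3, 0, 0],
    [0, -3, 0, 0],
    [0, -3, 0, 0],
  ],
)

```text
time: 25.38
tool_pos: [519.5, -26.6, 78.3]
tcp_rot: [0.961, 1.571, -0.852]
contact_force: [0.9, 0.1, -1.5]
grip_width: 23.1
```

send_rows(
  moves=[
    [0, -3, 0, 0],
    [0, -4, 0, 0],
    [0, -5, 0, 0],
    [0, -6, 0, 0],
    [0, -8, 0, 0],
    [0, -8, 0, 0],
    [0, -6, 0, 0],
    [0, 0, 0, 0],
  ],
)

```text
time: 26.38
tool_pos: [480.4, -17.0, 78.4]
tcp_rot: [-0.345, 1.571, -2.158]
contact_force: [-0.6, -0.1, -2.6]
grip_width: 23.8
```

```bash
python3 -c "
from h import *
rel([483.9,-19.3,78]);frc()
wshot('w8')
im=cv2.imread('pics/w8.png'); cv2.imwrite('pics/w8b.png',cv2.resize(im[140:300,230:486],(800,500),interpolation=cv2.INTER_CUBIC))"
```

```text
t 26.38 pos [480.4 -17.   78.4] jaw -13.88 tilt [-0.0001 -0.0001] F [-0.6 -0.1 -2.6] w 23.8 dtool [0.4 3.9 1.4]
Ftool [ 2.6 -0.6  0.3] M [-0.01 -0.04  0.12]
```

View pics/w8b.png

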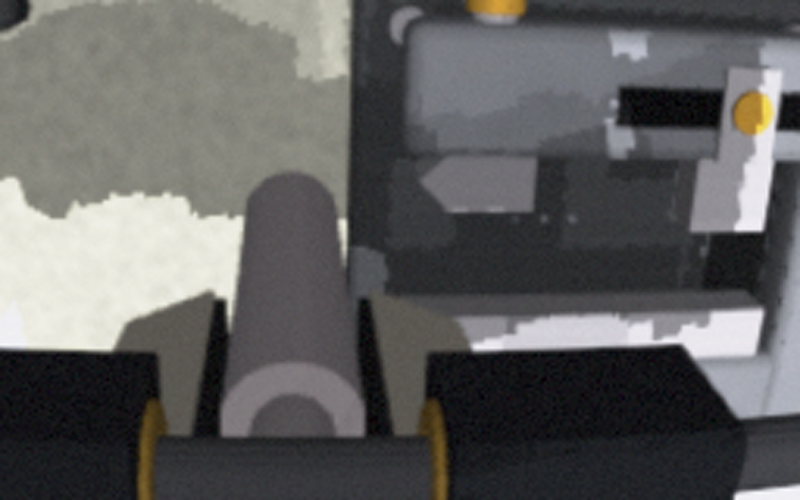

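Backed out clear, and the post sits in the hand as before. That was picture 12, so from here I measure by code only. Now raise the post and look at the socket from alongside.

send_rows(
  moves=[
    [-10, 0, 0, 0],
    [-25, 0, 0, 0],
    [-30, 0, 0, 0],
    [-30, 0, 0, 0],
    [-30, 0, 0, 0],
    [-20, 0, 0, 0],
    [-8, 4, 20, 0],
    [0, 6, 40, 0],
  ],
)

```text
time: 27.42
tool_pos: [476.9, -77.7, 233.0]
tcp_rot: [1.589, 1.568, -0.222]
contact_force: [1.2, -0.2, -2.1]
grip_width: 23.5
```

send_rows(
  moves=[
    [0, 8, 48, 0],
    [0, 8, 50, 0],
    [0, 8, 50, 0],
    [0, 8, 50, 0],
    [0, 8, 48, 0],
    [0, 7, 40, 0],
    [0, 3, 20, 0],
    [0, 0, 0, 0],
  ],
)

```text
time: 28.42
tool_pos: [451.0, -387.5, 231.2]
tcp_rot: [-2.555, 1.57, 1.914]
contact_force: [0.5, -0.0, -2.2]
grip_width: 23.5
```

send_rows(
  moves=[
    [0, 0, 0, 0],
    [0, 0, 0, 0],
  ],
)

```text
time: 28.68
tool_pos: [451.7, -385.5, 231.8]
tcp_rot: [1.673, 1.57, -0.139]
contact_force: [0.3, -0.2, -1.6]
grip_width: 23.5
```

```bash
python3 -c "
from h import *
np.set_printoptions(precision=1,suppress=True)
rel([470.5,-315,230])
wshot('w9')
c=dict(np.load('w9.npz')); im=c['image']; g=cv2.GaussianBlur(cv2.cvtColor(im,cv2.COLOR_RGB2GRAY),(3,3),0)
print(c['pos'])
# project the expected socket to pixel by searching rays
from scipy.optimize import fsolve
s=fsolve(lambda p: wonz(c,c['pos'],c['rot'],p[0],p[1],130)[:2]-[470.5,-315],[320.1,100.1]); print('exp px',s)
u,v=map(int,s); 
for r in range(v-32,v+34,3): print(r,' '.join('%3d'%x for x in g[r,u-40:u+42:3]))
"
```

```text
t 28.68 pos [ 451.7 -385.5  231.8] jaw -13.8 tilt [ 0. -0.] F [ 0.3 -0.2 -1.6] w 23.5 dtool [  1.8   1.4 -73. ]
[ 451.7 -385.5  231.8]
exp px [324.4 110.8]
78 196 228 229 229 229 229 229 226 210 218 228 229 230 229 229 229 227 216 180 178 134 100 102 102 100 130 154 159
81 155 220 229 229 230 227 218 213 227 229 229 229 230 229 229 230 206 180 180 179 171 106  99 102 103 111 155 157
84 150 180 228 228 214 200 226 229 229 230 229 229 229 229 230 222 180 179 178 178 179 144 101 102 105  99 133 151
87 164 147 184 206 225 229 229 229 229 230 229 229 230 229 225 192 178 178 178 178 179 172 111 101 101 100 102 152
90 172 190 222 229 230 229 229 229 229 230 229 229 229 229 211 179 177 179 177 178 179 179 144 102 103 100  99 129
93 220 228 229 229 229 229 229 229 229 229 229 229 229 219 182 177 179 178 176 178 177 178 173 109 101 101 101 107
96 229 229 230 230 229 229 230 229 229 228 219 206 203 141 127 152 176 176 178 177 177 177 177 146 102 102 101 102
99 229 229 229 229 229 229 230 229 227 209 183 217 204 170 146 123 134 174 177 177 177 177 176 172 114 100 103 102
102 229 230 229 230 229 
[... 899 characters left out ...]
 173
126 114  59 122 174 172 174 173 173 174 173 163 145 136 136 147 160 172 175 175 175 176 175 174 176 175 175 174 170
129 110  99  45 160 173 172 173 173 173 173 175 174 171 172 175 174 175 175 175 175 175 175 175 175 175 169 144 113
132  91  94  63  98 171 172 172 173 173 173 175 174 174 174 174 175 174 175 175 175 176 175 174 171 146 114  98 100
135 120  89  91  82 156 173 172 172 173 173 174 173 174 173 174 175 174 174 174 174 174 173 167 139 102 106 138 158
138 141 103  91  90 112 162 169 172 173 173 173 173 173 172 174 173 174 173 174 172 165 161 163 162 137 159 162 158
141 145 130  86  90  91 120 131 145 167 172 172 173 173 173 173 173 174 172 165 158 166 173 175 173 149 158 160 159
```

```bash
python3 -c "
from h import *
np.set_printoptions(precision=2,suppress=True)
c=dict(np.load('w9.npz')); im=c['image']; g=cv2.cvtColor(im,cv2.COLOR_RGB2GRAY)
p=wonz(c,c['pos'],c['rot'],321.5,111.3,130); print('socket',p)
T=R.from_euler('xyz',c['rot']).inv(); d=T.apply(p-c['pos']); print('dtool',d)
for q in [(304.5,111.3),(338.5,111.3),(321.5,94.5),(321.5,128)]: print(T.apply(wonz(c,c['pos'],c['rot'],*q,130)-c['pos'])-d)
# held post near edges along its column
col=g[:,310:336:6].astype(int)
print([ (r,*col[r]) for r in range(186,202,1)]); print([ (r,*col[r]) for r in range(250,274,2)])
"
```

```text
socket [ 467.86 -314.83  130.  ]
dtool [101.77  -1.23 -72.52]
[ -0.01 -15.42  -0.09]
[ 0.01 15.41 -0.06]
[  0.     0.01 -15.41]
[-0.   -0.01 15.37]
[(186, np.int64(227), np.int64(227), np.int64(230), np.int64(228), np.int64(229)), (187, np.int64(228), np.int64(228), np.int64(226), np.int64(228), np.int64(228)), (188, np.int64(228), np.int64(228), np.int64(228), np.int64(228), np.int64(229)), (189, np.int64(228), np.int64(228), np.int64(229), np.int64(229), np.int64(228)), (190, np.int64(229), np.int64(226), np.int64(227), np.int64(228), np.int64(227)), (191, np.int64(228), np.int64(229), np.int64(230), np.int64(227), np.int64(227)), (192, np.int64(227), np.int64(228), np.int64(229), np.int64(229), np.int64(229)), (193, np.int64(229), np.int64(228), np.int64(224), np.int64(228), np.int64(227)), (194, np.int64(229), np.int64(226), np.int64(185), np.int64(224), np.int64(228)), (195, np.int64(227), np.int64(216), np.int64(126), np.int64(194), np.int64(229)), (196, np.int64(229), np.int64(171), np.int64(83), np.int64(110), np.int64(229)), (197, np.int64(228), np.int64(94), np.int64(78), n
[... 597 characters left out ...]
np.int64(87), np.int64(105), np.int64(98), np.int64(79)), (258, np.int64(80), np.int64(116), np.int64(113), np.int64(114), np.int64(101)), (260, np.int64(112), np.int64(112), np.int64(115), np.int64(115), np.int64(113)), (262, np.int64(112), np.int64(116), np.int64(115), np.int64(113), np.int64(115)), (264, np.int64(114), np.int64(115), np.int64(114), np.int64(114), np.int64(115)), (266, np.int64(113), np.int64(110), np.int64(87), np.int64(101), np.int64(111)), (268, np.int64(116), np.int64(86), np.int64(74), np.int64(75), np.int64(113)), (270, np.int64(115), np.int64(71), np.int64(73), np.int64(70), np.int64(94)), (272, np.int64(110), np.int64(69), np.int64(75), np.int64(73), np.int64(72))]
```

send_rows(
  moves=[
    [0, 0, -10, 0],
    [0, 0, -20, 0],
    [0, -0.7, -20, 0],
    [0, -0.7, -15.8, 0],
    [0, 0, -7, 0],
    [0, 0, -3, 0],
    [0, 0, 0, 0],
    [0, 0, 0, 0],
  ],
)

```text
time: 29.72
tool_pos: [468.0, -313.4, 231.2]
tcp_rot: [-0.4, 1.571, -2.214]
contact_force: [0.6, 0.3, -1.9]
grip_width: 23.0
```

```bash
python3 -c "
from h import *
T=R.from_euler('xyz',get_obs()['tcp_rot'])
rel(np.array([467.86,-314.83,190])-T.apply([0,.2,3.3]));frc()"
```

```text
t 29.73 pos [ 468.  -313.4  231.2] jaw -13.92 tilt [-0.0001 -0.0002] F [ 0.6  0.3 -1.9] w 23.0 dtool [41.2  0.1 -1.9]
Ftool [ 1.9  0.6 -0.4] M [-0.01  0.04  0.07]
```

send_rows(
  moves=[
    [5, 0, -1.9, 0],
    [10, 0, 0, 0],
    [12, 0, 0, 0],
    [8, 0, 0, 0],
    [4, 0, 0, 0],
    [2, 0, 0, 0],
    [0, 0, 0, 0],
  ],
)

```text
time: 30.6
tool_pos: [468.7, -311.1, 190.4]
tcp_rot: [0.898, 1.57, -0.915]
contact_force: [0.2, -0.1, -2.1]
grip_width: 23.3
```

send_rows(
  moves=[
    [1.5, 0, 0, 0],
    [1.5, 0, 0, 0],
    [1, 0, 0, 0],
    [1, 0, 0, 0],
    [0, 0, 0, 0],
  ],
)

```text
time: 31.22
tool_pos: [468.5, -311.0, 185.3]
tcp_rot: [-1.356, 1.571, 3.114]
contact_force: [-0.2, 0.2, -1.2]
grip_width: 23.0
```

```bash
python3 -c "
from h import *
T=R.from_euler('xyz',get_obs()['tcp_rot'])
rel(np.array([467.86,-314.83,156.3])-T.apply([0,.2,3.3]));frc()"
```

```text
t 31.23 pos [ 468.5 -311.   185.3] jaw -13.88 tilt [-0.0001  0.    ] F [-0.2  0.2 -1.2] w 23.0 dtool [29.   0.1  0.6]
Ftool [ 1.2 -0.2 -0.2] M [0.03 0.06 0.04]
```

send_rows(
  moves=[
    [1, 0, 0.4, 0],
    [1, 0, 0, 0],
    [1, 0, 0, 0],
    [1, 0, 0, 0],
    [0, 0, 0, 0],
  ],
)

```text
time: 31.85
tool_pos: [468.4, -311.4, 181.2]
tcp_rot: [-1.678, 1.571, 2.792]
contact_force: [-0.2, 0.5, -2.0]
grip_width: 23.3
```

send_rows(
  moves=[
    [1, 0, 0, 0],
    [1, 0, 0, 0],
    [1, 0, 0, 0],
    [1, 0, 0, 0],
    [0, 0, 0, 0],
  ],
)

```text
time: 32.48
tool_pos: [468.4, -311.4, 177.2]
tcp_rot: [-1.643, 1.571, 2.827]
contact_force: [-0.2, -0.4, -1.6]
grip_width: 23.3
```

```bash
python3 -c "
from h import *
T=R.from_euler('xyz',get_obs()['tcp_rot'])
rel(np.array([467.86,-314.83,156.3])-T.apply([0,.2,3.3]));frc()"
```

```text
t 32.48 pos [ 468.4 -311.4  177.2] jaw -13.88 tilt [-0.0002  0.0001] F [-0.2 -0.4 -1.6] w 23.3 dtool [20.9  0.1  0.2]
Ftool [ 1.6 -0.1  0.4] M [-0.06 -0.01  0.05]
```

send_rows(
  moves=[
    [2, 0, 0, 0],
    [2, 0, 0, 0],
    [2, 0, 0, 0],
    [2, 0, 0, 0],
    [2, 0, 0, 0],
    [2, 0, 0, 0],
    [2, 0, 0, 0],
    [1, 0, 0, 0],
  ],
)

```text
time: 33.48
tool_pos: [468.4, -311.4, 162.2]
tcp_rot: [-2.029, 1.571, 2.441]
contact_force: [0.7, -0.3, -1.8]
grip_width: 23.6
```

send_rows(
  moves=[
    [0.7, 0, 0, 0],
    [0.7, 0, 0, 0],
    [0.6, 0, 0, 0],
    [0.5, 0, 0, 0],
    [0, 0, 0, 0],
  ],
)

```text
time: 34.1
tool_pos: [468.5, -311.4, 159.8]
tcp_rot: [-1.799, 1.571, 2.671]
contact_force: [-0.5, 0.9, -2.2]
grip_width: 23.2
```

```bash
python3 -c "
from h import *
T=R.from_euler('xyz',get_obs()['tcp_rot'])
rel(np.array([467.86,-314.83,156.3])-T.apply([0,.2,3.3]));frc()"
```

```text
t 34.1 pos [ 468.5 -311.4  159.8] jaw -13.88 tilt [-0.  0.] F [-0.5  0.9 -2.2] w 23.2 dtool [3.5 0.1 0.2]
Ftool [ 2.2 -0.7 -0.7] M [-0.01  0.02  0.15]
```

send_rows(
  moves=[
    [0.5, 0, 0, 0],
    [0.5, 0, 0, 0],
    [0.5, 0, 0, 0],
    [0.4, 0, 0, 0],
    [0.3, 0, 0, 0],
    [0, 0, 0, 0],
  ],
)

```text
time: 34.85
tool_pos: [468.4, -311.4, 157.6]
tcp_rot: [0.139, 1.571, -1.674]
contact_force: [0.4, -0.1, -1.4]
grip_width: 23.1
```

send_rows(
  moves=[
    [0.3, 0, 0, 0],
    [0.3, 0, 0, 0],
    [0, 0, 0, 0],
  ],
)

```text
time: 35.22
tool_pos: [468.4, -311.4, 157.0]
tcp_rot: [-0.643, 1.571, -2.456]
contact_force: [0.5, -1.2, -1.9]
grip_width: 23.3
```

send_rows(
  moves=[
    [0.3, 0, 0, 0],
    [0.3, 0, 0, 0],
    [0, 0, 0, 0],
  ],
)

```text
time: 35.6
tool_pos: [468.4, -311.4, 156.4]
tcp_rot: [-0.787, 1.571, -2.6]
contact_force: [-0.2, -0.2, -1.5]
grip_width: 23.4
```

send_rows(
  moves=[
    [0.3, 0, 0, 0],
    [0.2, 0, 0, 0],
    [0, 0, 0, 0],
  ],
)

```text
time: 35.98
tool_pos: [468.5, -311.5, 156.2]
tcp_rot: [0.895, 1.57, -0.918]
contact_force: [-0.8, -0.9, 1.5]
grip_width: 23.0
```

send_rows(
  moves=[
    [0.3, 0, 0, 0],
    [0.2, 0, 0, 0],
    [0, 0, 0, 0],
  ],
)

```text
time: 36.35
tool_pos: [468.6, -311.7, 156.2]
tcp_rot: [0.965, 1.57, -0.848]
contact_force: [-0.7, 0.8, 5.3]
grip_width: 23.5
```

send_rows(
  moves=[
    [0.3, 0, 0, 0],
    [0, 0, 0, 0],
  ],
)

```text
time: 36.6
tool_pos: [468.7, -311.7, 156.2]
tcp_rot: [0.955, 1.569, -0.858]
contact_force: [-0.8, 0.9, 7.6]
grip_width: 23.4
```

Bottomed at TCP z 156.2, as predicted (about 9 N net). I ease the push off and let go.

send_rows(
  moves=[
    [-0.4, 0, 0, 0],
    [-0.3, 0, 0, 0],
    [0, 0, 0, 0],
  ],
)

```text
time: 36.98
tool_pos: [468.6, -311.6, 156.2]
tcp_rot: [0.983, 1.57, -0.83]
contact_force: [-1.6, 0.3, 5.7]
grip_width: 23.6
```

send_rows(
  moves=[
    [0, 0, 0, 0],
    [0, 0, 0, 0],
    [0, 0, 0, 0],
    [0, 0, 0, 0],
    [0, 0, 0, 0],
    [0, 0, 0, 0],
  ],
  hand=1,
)

```text
time: 37.72
tool_pos: [468.4, -311.4, 155.8]
tcp_rot: [0.276, 1.571, -1.537]
contact_force: [0.8, -0.4, 1.2]
grip_width: 78.9
```

send_rows(
  moves=[
    [-5, 0, 0, 0],
    [-15, 0, 0, 0],
    [-25, 0, 0, 0],
    [-30, 0, 0, 0],
    [-30, 0, 0, 0],
    [-10, 0, 0, 0],
    [0, 0, 40, 0],
    [0, 0, 40, 0],
  ],
)

```text
time: 38.72
tool_pos: [449.1, -389.5, 270.9]
tcp_rot: [-1.447, 1.571, 3.024]
contact_force: [0.5, 0.3, 0.9]
grip_width: 91.9
```

send_rows(
  moves=[
    [0, 0, 0, 0],
    [0, 0, 0, 0],
  ],
)

```text
time: 38.98
tool_pos: [449.1, -388.6, 270.4]
tcp_rot: [-2.461, 1.57, 2.009]
contact_force: [0.5, 0.0, 0.3]
grip_width: 92.0
```

```bash
python3 -c "
from h import *
from scipy.optimize import fsolve
np.set_printoptions(precision=1,suppress=True)
rel([467.9,-314.8,250]);frc()
wshot('w10')
c=dict(np.load('w10.npz')); g=cv2.GaussianBlur(cv2.cvtColor(c['image'],cv2.COLOR_RGB2GRAY),(3,3),0)
f=lambda z:fsolve(lambda p: wonz(c,c['pos'],c['rot'],p[0],p[1],z)[:2]-[467.86,-314.83],[320.1,100.1])
print('socket px',f(130),'shoulder',f(205),'top',f(220))
u,v=map(int,f(205))
for r in range(v-36,v+38,3): print(r,' '.join('%3d'%x for x in g[r,u-39:u+42,][::3]))
"
```

```text
t 38.98 pos [ 449.1 -388.6  270.4] jaw -13.9 tilt [-0.  0.] F [0.5 0.  0.3] w 92.0 dtool [ 20.4   0.5 -76.1]
Ftool [-0.3  0.5 -0.2] M [-0.   0.1  0.1]
socket px [323.4 106.7] shoulder [323.5 108.5] top [323.5 109. ]
72 199 184 218 218 219 219 218 219 219 219 219 217 194 160 207 218 219 219 201 110  94  95  94 106 143 144 146
75 209 185 207 219 219 218 218 219 219 218 211 189 212 219 218 219 219 217 180 145  96  93  95  93 129 144 145
78 217 202 177 217 219 219 219 219 204 198 212 218 219 218 219 219 219 203 167 165 114  93  95  93  97 140 146
81 211 165 127 198 219 219 207 201 206 218 219 219 219 219 219 218 210 173 165 166 149  95  93  95  92 123 144
84 146 152 141 153 205 206 198 218 218 219 219 219 218 219 218 215 177 166 166 166 166 119  93  96  95  99 139
87 124 159 147 150 189 217 219 219 219 219 219 218 205 190 175 170 167 166 166 166 167 156  98  95  93  92 125
90  95 158 195 215 219 218 219 218 219 218 219 209 174 163 163 165 166 166 167 166 166 165 127  94  93  94  99
93 154 208 219 219 219 218 218 219 219 219 218 198 163 162 144 139 161 165 166 165 165 165 157  99  94  94 
[... 1205 characters left out ...]
 162 162 155 124  99  96  94
129 147 144 101 104  93 100 153 160 161 161 161 163 162 162 162 162 163 163 162 163 159 150 148 112  92 105 137
132 134 133 119  85  86  94 121 159 160 161 161 162 162 162 161 162 162 162 161 152 151 160 162 142 124 148 148
135 130 133 134  90  84  83  91 143 161 160 161 161 162 163 161 162 159 151 150 157 162 164 164 157 132 148 146
138 134 129 131 115  83  82  83 105 159 160 160 160 160 161 158 151 150 157 160 161 161 163 163 163 146 139 147
141 134 132 133 129  95  82  83  86 140 159 160 159 159 134 118 152 159 160 162 162 161 161 162 163 159 131 145
144 130 132 134 129 120  82  82  89 111 137 153 139 121  91  96 143 159 160 160 161 162 162 161 161 163 145 137
```

```bash
python3 -c "
from h import *
a=np.load('top0.npz')['image'].astype(int); b=capture('top')['image'].astype(int)
for n,(x,y,w,h) in dict(holder=(155,165,55,55),gauge=(305,118,78,85),biggauge=(205,210,55,100),cup=(225,100,52,45),collar=(297,93,26,30),cleaner=(402,98,40,38),purpleLow=(385,320,30,30)).items():
    d=np.abs(a-b)[y:y+h,x:x+w].max(2)>40; print(n,d.sum(),'of',w*h)
a=np.load('scene0.npz')['image'].astype(int); b=capture('scene')['image'].astype(int)
for n,(x,y,w,h) in dict(cup=(270,270,50,48),collar=(243,245,28,30),cleaner=(212,158,30,40),purple=(305,75,75,65),gauge=(250,178,70,66)).items():
    d=np.abs(a-b)[y:y+h,x:x+w].max(2)>40; print('scene',n,d.sum(),'of',w*h)
close_job()
"
```

```text
holder 89 of 3025
gauge 0 of 6630
biggauge 22 of 5500
cup 0 of 2340
collar 0 of 780
cleaner 0 of 1520
purpleLow 136 of 900
scene cup 0 of 2400
scene collar 0 of 840
scene cleaner 0 of 1200
scene purple 569 of 4875
scene gauge 0 of 4620
the job is handed in; nothing more can be done
```

The post went through the go gap, was stopped by the no-go gap, and is now standing fully home in the cream chin-rest column's socket. The job was handed in at about 39 s.

- **Gauging:** the post entered the small gauge upright, passed the go gap touching the sides only lightly (under about 2 N), and met the no-go anvil's front corner. I held it there at about 6 to 7 N for 1.5 s and it did not move. Before that it had been held for about 1.3 s at 5 to 6 N.
- **Fitting:** after backing out the same way, I lowered the post into the socket without meeting any contact until it bottomed at the expected height, with about 9 N net. I then eased off, let go and moved clear.
- **Last checks:** the final wrist image puts the top of the spigot within about 1 pixel of where a fully home post should show it. The wrist force read near zero.
- **Bystanders:** comparing before and after images showed no change at the gauge, chin cup, collar or cleaner. The holder changed because its post is gone.
- **Unresolved:** some pixels also differed around the purple look-alike and the large gauge. I take these to be arm and shadow changes, since the hand never went near the purple one and passed the large gauge without any contact force. I did not confirm that by viewing the images, because I had already used all 12 pictures.

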